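# Press the bent-nose pliers home in their shaped tray

### The arm

A 6-joint arm with a two-finger parallel gripper is mounted at the origin on the work surface. World frame = base frame: x ahead of the robot, y to its left, z up, the work surface at z = 0. Lengths are in mm, angles in rad, forces in N, time in s.
With the tool pointing down it reaches from about 325 to 875 mm from the base axis. Payload 4.4 kg.
Tool frame: the origin (TCP) lies on the centre line of the jaws, within the pads' length; the fingertips stand ahead of it and the grasp point (between the pads) lies 6 mm ahead of it (ctrl.tcp_to_tips is the z of the fingertips in the tool frame, in mm); z points along the fingers, y is the line along which they close (so a half turn about z gives the same grasp; the last joint's range is limited). The gripper opens to 85 mm and grips with 20 to 120 N. Pads are 22 mm wide; open, the fingers measure 114 mm over their backs; the gripper's body (76 mm by 85 mm) begins 54 mm behind the grasp point. The pads swing forward as they close: fully open they stand 13 mm farther back than shut.
Start: joints at [-1.403, 0.207, 1.542, -0, 1.393, -0.15], TCP at [179.662, -546.213, 256.282] pointing down, gripper open.
Joint ranges: [-2.73, 2.73], [-0.86, 2.22], [0.23, 2.46], [-1.11, 4.25], [0.08, 2.63], [-2.82, 2.82]. Speed limits (rad/s): [2.79, 2.79, 3.14, 3.14, 3.14, 3.14].

### API

Orientations are given as a 3x3 rotation matrix whose columns are the frame's x, y, z axes.
In Python, from plant import ctrl, sensors, optics gives the robot as it stands. Calls block until the motion is done:
- ctrl.move_ptp(position, orientation): joint-space move of the TCP to a pose.
- ctrl.move_l(position, rot=None, vel=150, threshold=None): straight line of the TCP; rot=None keeps the orientation; vel is the mean speed in mm/s. With threshold (N) it stops when the force on the tool has changed by that much, and returns True; else False.
- ctrl.set_joints(angles): joint-space move.
- ctrl.gripper_to(opening, force=None): finger opening in mm; force is the grip in N (None keeps the last); returns when the fingers have stopped.
- ctrl.hold(seconds).
- ctrl.solve_ik(position, orientation): joint angles nearest the present ones, or None.
- sensors.read_state(): the state.
- optics.grab_frame(name): name is "side" or "top"; returns (picture, depth): 384x512x3 uint8, red, green, blue; 384x512 float32, mm along the optical axis (not along the pixel's ray), 0 where there is no reading.
- optics.camera_params(name): a dict with "mtx" (3x3 intrinsics, pixels), "R" (3x3) and "t" (3): a world point X has camera coordinates R X + t. Camera axes: x right, y down, z forward; pixel columns grow to the right and rows downward; lengths in mm; the calibration is good to about 2 mm. A picture is of the moment at which its call begins. camera_params takes no time and is no camera call.
A pose or a line that the arm cannot do raises ctrl.MotionError and nothing moves.
- ctrl.finish_job(): hands the job in; it is judged then, once.
The state is a dict: "t": time; "q": joint angles; "qvel": joint speeds; "tau": joint torques, N m; "eef_pos": TCP position; "eef_rot": TCP orientation; "force": force on the tool from outside, world axes, zero at the start; "wrist_torque": the same for the moment, N m; "grip_width": finger opening in mm; "grasp_force": force on a finger pad.
Only numpy, scipy, OpenCV 4.12 (cv2) and the standard library are available. Lean on these libraries where they do the work, as an engineer would, in place of code of your own. Each camera call takes 0.05 s, during which the arm holds its last target. There are 200 camera calls.

### The job

Put the bent-nose pliers away in their shaped cutout in the tool tray: turn them to match the cutout (its wooden insert may stand a little to one side in the frame, so feel for the slot), tuck the bent nose in under the brass lip with the handle end raised, then press the handle end down past the orange sprung catch until it snaps out over it. Leave the pliers lying flat and held by the catch, let go, and do not disturb the bell, the margin stop or the platen roller.

Things in the scene. Friction and masses are not known exactly. Their poses are not given: they have to be found in the camera images.
- pliers_joint (a point): Centre of the steel joint block of the loose pliers (about 250 g, clipped shut, lying flat), 7 mm above their level underside. x to the nose, y to the side of its bend, z up. Block 30 (x) by 26 (y) by 14 mm thick, sides parallel: grip here. Two red handles run back to x = -82 mm, 12 mm thick, 36 mm over both, joined by a flat dark clip 36 mm wide from x = -82 to -56.
- pliers_nose (a point): Middle of the nose tip, half-way up its 8 mm thickness; at (65, 21, -3) mm from pliers_joint. In front of the joint block a neck 14 mm wide, 8 mm thick runs to x = 48; there the nose, 10 mm wide, bends 45 degrees to +y. Its foremost corner is at x = 69, y = 18, its outermost at x = 62, y = 25.
- pliers_heel (a point): Middle of the rear end face of the pliers' clip, half-way up its 12 mm thickness; at (-82, 0, -1) mm from pliers_joint.
- tray_home (a point): Where pliers_joint comes, axes alike (x to the nose end), if the insert stands in mid-frame: see tray_frame. Dark wooden insert 200 x 120 mm; green floor 7 mm below this point. From here, in mm: finger gap without walls x = -24 to 22; handle recess y = +-19.7, flaring to +-26 at its top, 8 deep, rear wall x = -83.5; neck slot y = +-8.5 from x = 22, 14 deep, its +y wall ending at x = 28.
- tray_lip (a point): Middle of the lower rear edge of the brass lip (insert in mid-frame), at x = 58, y = 13 mm from tray_home, 14 mm above the insert's floor. The lip, 3 mm thick, covers the bay of the bent nose (y to 32) and stops a nose coming straight down. Tilted nose down 12 to 17 degrees, 16 mm short of home, the nose gets to the floor behind it; slid forward it meets the front wall (x = 69.7), 1 mm past home.
- tray_press (a point): Middle of the upper face of the pliers' clip when they are home (insert in mid-frame): 66 mm behind tray_home, 16 mm above the bench. Press here, straight down with closed fingers. Stay forward of x = -18 mm from here, where the catch bar stands.
- catch (a joint): Travel (m) of the orange sprung bar at the handle end: 0 = out, up to 0.009 pushed back. Its edge, 36 mm wide, is at x = -78 mm from tray_home, 15 above the floor; its slope rises to 27 at x = -85; a steel housing behind (x = -93 to -113) is 30 above the bench. The pliers rest on the slope, handle end 22 up; 10 to 20 N down pushes the bar back 4 mm and it snaps out over the clip.
- bell_c (a point): Bystander: brass typewriter bell, a dome 48 mm across and 24 mm high; the point is its centre, half-way up.
- stop_c (a point): Bystander: steel margin stop, 30 x 14 mm, 20 mm high; the point is its centre, half-way up.
- platen_c (a point): Bystander: black platen roller 33 mm thick, about 300 mm long, lying along y; the point is its centre, half-way up.
- tray_frame (a point): Centre of the fixed grey frame (220 x 156 mm, 5 to 9 mm high), on the bench, 11 mm below tray_home; axes alike. In it the wooden insert, with cutout, lip and catch, is stiff but can be set across: it stands anywhere from 8 mm to -y to 8 mm to +y of mid-frame. tray_home, tray_lip, tray_press are fixed to the frame, not the insert: shift y by what you see or feel. Fits: 1.5 mm each side at the neck.
There are look-alikes about, which are no part of the job. What is shaped like the part that bears pliers_joint but blue is not meant.

How it is judged (in metres and radians):
At the end, for the whole second after the job is handed in: Pliers at rest and let go, flat (3 degrees) in the cutout wherever the insert stands (11 mm of mid-frame), joint block within 4 mm lengthwise and 3 mm in height of home, nose low under the lip, handle end down, catch back out over it (within 1.5 mm). Bell, margin stop, platen not moved over 20 mm (x of pliers_joint in the frame of tray_home between -0.004 and 0.004 m and y of pliers_joint in the frame of tray_home between -0.011 and 0.011 m and z of pliers_joint in the frame of tray_home between -0.003 and 0.003 m and x of pliers_heel in the frame of tray_home below -0.075 m and z of pliers_heel in the frame of tray_home below 0.003 m and z of pliers_nose in the frame of tray_home below 0.001 m and y of pliers_nose in the frame of tray_home above 0.008 m and angle between pliers_joint's own z axis and vertical below 0.05 rad and value of joint catch below 0.0015 m and linear speed of pliers below 0.01 m/s); the robot touches nothing.
It fails at once if the bell was moved more than 20 mm (distance of bell_c from where it was at the start of the episode above 0.02 m).
It fails at once if the margin stop was moved more than 20 mm (distance of stop_c from where it was at the start of the episode above 0.02 m).
It fails at once if the platen roller was moved more than 20 mm (distance of platen_c from where it was at the start of the episode above 0.02 m).
It also fails if it takes over 58 s, if anything falls off the work surface, if the arm or the gripper's body presses on something with over 40 N, if the wrist force passes 120 N, or if a joint passes its speed limit or range.

## Working session

There is one attempt and no reset: what is moved stays moved. The work goes in short steps, each a Python script; the robot and the scene stay as the last script left them, time stands still between calls to the robot, and variables do not carry over. Pictures are saved under pics/ and viewed, at most 12 in all, crops included, and the job is handed in when it is done.

```bash
ls; mkdir -p pics
python3 - <<'E'
from plant import ctrl,sensors,optics
import cv2,numpy as np
for n in("top","side"):
    im,d=optics.grab_frame(n); np.savez(f"pics/{n}0.npz",im=im,d=d)
    cv2.imwrite(f"pics/{n}0.png",im[:,:,::-1]); p=optics.camera_params(n); print(n,p)
print(ctrl.tcp_to_tips,sensors.read_state()["t"])
E
```

```text
pics
top {'mtx': array([[492.6075842 ,   0.        , 257.00469786],
       [  0.        , 492.6075842 , 194.48425782],
       [  0.        ,   0.        ,   1.        ]]), 'R': array([[ 0.01762267, -0.99981067, -0.00825056],
       [-0.98803129, -0.01614912, -0.15340595],
       [ 0.15324366,  0.01085523, -0.98812881]]), 't': array([  -4.02695571,  570.62354548, 1269.00005892])}
side {'mtx': array([[359.69414737,   0.        , 250.53295058],
       [  0.        , 359.69414737, 186.0585618 ],
       [  0.        ,   0.        ,   1.        ]]), 'R': array([[-0.98584177, -0.16751796, -0.00733063],
       [-0.0811501 ,  0.51491233, -0.8533932 ],
       [ 0.14673332, -0.84071578, -0.52121618]]), 't': array([541.95175213,  84.78816609, 735.82207286])}
25.0 0.1
```

View pics/top0.png

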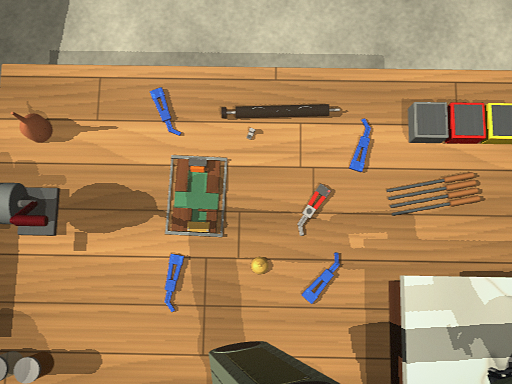

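View pics/side0.png

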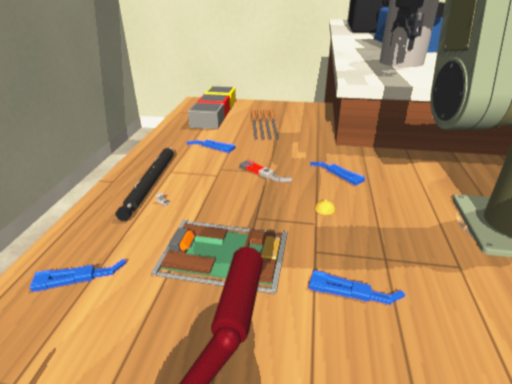

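The top view shows the red pliers at about (315,208) px with the nose at lower left (302,232). The tray is at about (198,195), with the orange catch at its top (199,168) and the brass lip at its bottom (199,228). The bell is at (260,265), the stop at (252,132) and the platen at (285,111). I'll zoom in and segment these.

```bash
cat > h.py <<'E'
import numpy as np,cv2
from plant import ctrl,sensors,optics
def ray(n,uv,z):
    p=optics.camera_params(n);R,t=p["R"],p["t"]
    uv=np.atleast_2d(np.asarray(uv,float))
    d=(np.c_[uv,np.ones(len(uv))]@np.linalg.inv(p["mtx"]).T)@R
    c=-R.T@t
    return c+d*((z-c[2])/d[:,2])[:,None]
def pix(n,X):
    p=optics.camera_params(n);q=(np.atleast_2d(X)@p["R"].T+p["t"])@p["mtx"].T
    return q[:,:2]/q[:,2:]
E
python3 - <<'E'
from h import *
im=np.load("pics/top0.npz")["im"]
hsv=cv2.cvtColor(im,cv2.COLOR_RGB2HSV)
a=im[150:245,155:240];b=im[170:245,285:345]
A=cv2.resize(a,None,fx=5,fy=5,interpolation=cv2.INTER_NEAREST);B=cv2.resize(b,None,fx=6,fy=6,interpolation=cv2.INTER_NEAREST)
H=max(A.shape[0],B.shape[0]);o=np.zeros((H,A.shape[1]+B.shape[1],3),np.uint8);o[:A.shape[0],:A.shape[1]]=A;o[:B.shape[0],A.shape[1]:]=B
cv2.imwrite("pics/zoom.png",o[:,:800,::-1])
def samp(u,v):print((u,v),im[v,u],hsv[v,u])
for u,v in[(199,168),(199,228),(198,195),(182,200),(170,195),(198,157),(322,190),(309,212),(303,228),(307,218),(330,215),(226,195)]:samp(u,v)
E
```

```text
(199, 168) [244 135  46] [ 13 207 244]
(199, 228) [118  93  48] [ 19 151 118]
(198, 195) [ 84 132  92] [ 65  93 132]
(182, 200) [ 97 155 108] [ 66  95 155]
(170, 195) [130 123 113] [ 18  33 130]
(198, 157) [125 130 120] [ 45  20 130]
(322, 190) [113 109 101] [ 20  27 113]
(309, 212) [102 100  93] [ 23  23 102]
(303, 228) [95 62 32] [ 14 169  95]
(307, 218) [116  99  84] [ 14  70 116]
(330, 215) [211 152  89] [ 15 147 211]
(226, 195) [157 111  65] [ 15 149 157]
```

View pics/zoom.png

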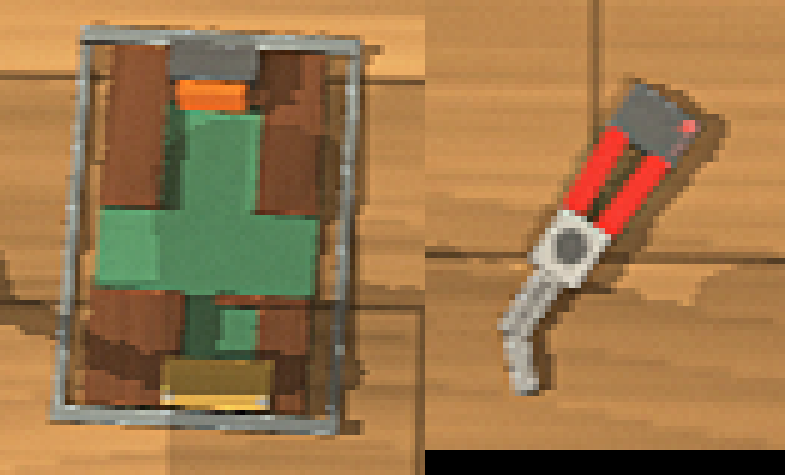

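Run:
```python
from h import *
z0=np.load("pics/top0.npz");im=z0["im"]
hsv=cv2.cvtColor(im,cv2.COLOR_RGB2HSV).astype(int);h,s,v=hsv[...,0],hsv[...,1],hsv[...,2]
def roi(m,u0,u1,v0,v1):
    k=np.zeros_like(m);k[v0:v1,u0:u1]=1;m=m&k
    n,l,st,c=cv2.connectedComponentsWithStats(m.astype(np.uint8));i=1+np.argmax(st[1:,4]);return l==i
def uv(m): y,x=np.nonzero(m);return np.c_[x,y].astype(float)
A=lambda P:np.array(P)/5+[154.5,149.5]
c=A([(83,27),(360,40),(335,433),(50,418)])
W=ray("top",c,7)
print("corners",W.round(1),[np.linalg.norm(W[i]-W[i-1]).round(1) for i in range(4)])
ctr=W.mean(0); xd=(W[2]+W[3]-W[0]-W[1]);xd/=np.linalg.norm(xd);yd=(W[2]-W[3]+W[1]-W[0]);yd/=np.linalg.norm(yd)
ax=np.degrees(np.arctan2(xd[1],xd[0]));ay=np.degrees(np.arctan2(yd[1],yd[0]));print("frame",ctr,ax,ay+270-360)
th=np.radians((ax+(ay+90)%360)/2);X=np.array([np.cos(th),np.sin(th),0]);Y=np.array([-X[1],X[0],0])
def loc(P):P=P-ctr;return np.c_[P@X,P@Y].round(1)
m=roi((h<18)&(s>190)&(v>200),185,215,160,180);P=ray("top",uv(m),26);print("orange",m.sum(),loc(P.mean(0)[None]),loc(P).min(0),loc(P).max(0))
m=roi((h>16)&(h<30)&(s>130),180,215,218,236);P=ray("top",uv(m),20);print("brass",m.sum(),loc(P.mean(0)[None]),loc(P).min(0),loc(P).max(0))
m=roi((h>50)&(h<85)&(s>60),165,230,155,240);P=ray("top",uv(m),4);L=loc(P)
for a in range(-80,75,6):
    k=L[abs(L[:,0]-a)<3]
    if len(k):print("green",a,k[:,1].min(),k[:,1].max())
# insert top wood edges
print("zoompts",loc(ray("top",A([(108,100),(325,100),(95,250),(320,250),(82,395),(305,395)]),18)))
# pliers
red=roi(((h<7)|(h>172))&(s>150),290,345,175,230)
allred=(((h<7)|(h>172))&(s>150));k=np.zeros_like(red);k[188:215,300:325]=1;allred&=k
P=ray("top",uv(allred),12);rc=P.mean(0)
B=lambda P:(np.array(P)-[425,0])/6+[284.5,169.5]
j=ray("top",B([(569,245)]),14)[0]; print("joint circle",j)
blk=ray("top",B([(565,210),(610,237),(580,287),(532,258)]),14);print("blk",blk.round(1),blk.mean(0))
cl=ray("top",B([(637,83),(697,120),(668,170),(610,125)]),12);print("clip",cl.round(1),cl.mean(0))
nose=ray("top",B([(540,385),(512,393)]),4);print(nose)
for p in (rc,cl.mean(0)):
    d=j-p;print("dir",np.degrees(np.arctan2(d[1],d[0])),np.linalg.norm(d[:2]))
vx,vy,_,_=cv2.fitLine(np.float32(P[:,:2]),cv2.DIST_L2,0,.01,.01).ravel();print("red line",np.degrees(np.arctan2(vy,vx)),rc)
d=z0["d"];print(d[210,308],d[210,325])
```

```text
corners [[683.8 246.8   7. ]
 [678.8  92.6   7. ]
 [460.8 100.2   7. ]
 [466.3 255.1   7. ]] [np.float64(217.7), np.float64(154.4), np.float64(218.2), np.float64(155.0)]
frame [572.41134293 173.67613745   7.        ] 177.9086769307644 -181.93889612548367
orange 73 [[-0.8 69.6]] [-18.8  62.3] [17.3 77.2]
brass 214 [[ 13.1 -87. ]] [ -16.5 -100.9] [ 44.2 -73.7]
green -56 -33.3 8.6
green -50 -35.7 8.8
green -44 -35.4 6.4
green -38 -35.1 6.7
green -32 -34.8 7.0
green -26 -34.5 69.2
green -20 -34.2 63.8
green -14 -34.0 64.1
green -8 -69.2 64.4
green -2 -69.1 61.9
green 4 -68.8 62.3
green 10 -71.2 62.6
green 16 -70.9 62.9
green 22 -70.5 66.0
green 28 -70.2 7.3
green 34 -34.2 7.6
green 40 -33.9 7.9
green 46 -33.6 8.3
green 52 -33.2 8.6
green 58 -32.9 8.8
zoompts [[-57.9  66. ]
 [ 61.2  72.1]
 [-58.4 -17.3]
 [ 63.8 -11. ]
 [-59.2 -96.4]
 [ 60.8 -90.2]]
joint circle [ 534.06814734 -134.36947913   14.        ]
blk [[ 550.  -132.5   14. ]
 [ 538.  -152.9   14. ]
 [ 515.1 -139.4   14. ]
 [ 527.9 -117.7   14. ]] [ 532.74267709 -135.61326816   14.        ]
clip [[ 609.3 -165.4   12. ]
 [ 592.6 -192.7   12. ]
 [ 569.4 -179.4   12. ]
 [ 589.7 -153.1   12. ]] [ 590.22579713 -172.6707318    12.        ]
[[ 471.3641554  -122.32382401    4.        ]
 [ 467.53535627 -109.69455966    4.        ]]
dir 144.47851062542495 35.12736252250381
dir 145.70480361604268 67.97549254129694
red line -33.680275 [ 562.65822558 -154.77876681   12.        ]
1336.4004 1347.8291
```

```bash
cat >> h.py <<'E'
def Rz(d):c,s=np.cos(np.radians(d)),np.sin(np.radians(d));return np.array([[c,-s,0],[s,c,0],[0,0,1]])
def Ry(d):c,s=np.cos(np.radians(d)),np.sin(np.radians(d));return np.array([[c,0,s],[0,1,0],[-s,0,c]])
SG=1
def tool(J,phi,tilt=0,g=(0,0,20)):
    "TCP pose that puts pliers_joint at J; g = TCP in pliers frame; tilt>0 nose down"
    R=Rz(phi)@Ry(tilt)
    return np.asarray(J,float)+R@np.asarray(g,float), R@np.diag([SG,-SG,-1.])
HOME=np.array([557.6,174.2,11.]);HPHI=178.0
def T(p,shift=0):  # tray coords -> world
    return HOME+Rz(HPHI)@(np.asarray(p,float)+[0,shift,0])
def st(*k):
    s=sensors.read_state();print("t %.2f"%s["t"],"pos",s["eef_pos"].round(1),"F",np.round(s["force"],1),"w %.1f g %.1f"%(s["grip_width"],s["grasp_force"]),*k);return s
E
python3 - <<'E'
import h
from h import *
J=[533.5,-135.2,7]
for sg in(1,-1):
    h.SG=sg
    print(sg,[None if (q:=ctrl.solve_ik(*a)) is None else q.round(2) if hasattr(q,'round') else np.round(q,2) for a in(tool(J,146),tool(T([-16,0,20]),178,14),tool(T([-16,0,60]),178,14),tool(T([0,0,0]),178))])
h.SG=1
E
```

```text
1 [array([-0.41,  0.45,  1.76, -0.  ,  0.93, -1.38]), array([ 0.18,  0.39,  1.81, -0.08,  0.7 , -1.31]), array([ 0.18,  0.32,  1.8 , -0.07,  0.78, -1.31]), array([ 0.15,  0.5 ,  1.67, -0.  ,  0.97, -1.38])]
-1 [array([-0.41,  0.45,  1.76, -0.  ,  0.93,  1.76]), array([ 0.18,  0.39,  1.81, -0.08,  0.7 ,  1.84]), array([ 0.18,  0.32,  1.8 , -0.07,  0.78,  1.83]), array([ 0.15,  0.5 ,  1.67, -0.  ,  0.97,  1.76])]
```

Run:
```python
from h import *
J=np.array([533.5,-135.2,7.])
ctrl.move_ptp(*tool(J,146,0,(0,0,80)))
ctrl.gripper_to(37,60);st(ctrl.tcp_to_tips)
p,R=tool(J,146,0,(0,0,29)); ctrl.move_l(p,vel=150,threshold=6) and st("early")
hit=ctrl.move_l(p-[0,0,18],vel=20,threshold=5);s=st("bench",hit)
ctrl.move_l(s["eef_pos"]+[0,0,3.5],vel=40)
ctrl.gripper_to(15,100);st("grip",ctrl.tcp_to_tips)
ctrl.move_l(sensors.read_state()["eef_pos"]+[0,0,80],vel=120);st("up")
p,_=tool(T([-30,0,70]),178)
im,_=optics.grab_frame("side");cv2.imwrite("pics/s1.png",cv2.resize(im[60:300,130:370],None,fx=2.4,fy=2.4)[:,:,::-1])
```

```text
t 2.67 pos [ 533.5 -135.3   87. ] F [-0.4 -0.4 -0.3] w 37.2 g 0.0 25.0
t 3.80 pos [ 533.5 -135.2   23.9] F [-0.5  0.   4.2] w 37.2 g 2.0 bench True
t 4.32 pos [ 533.4 -135.4   27.8] F [-1.8 -1.   4.5] w 23.1 g 99.0 grip 25.0
t 5.13 pos [ 532.6 -135.   106.9] F [-0.4  0.3 -2.9] w 22.8 g 98.3 up
```

View pics/s1.png

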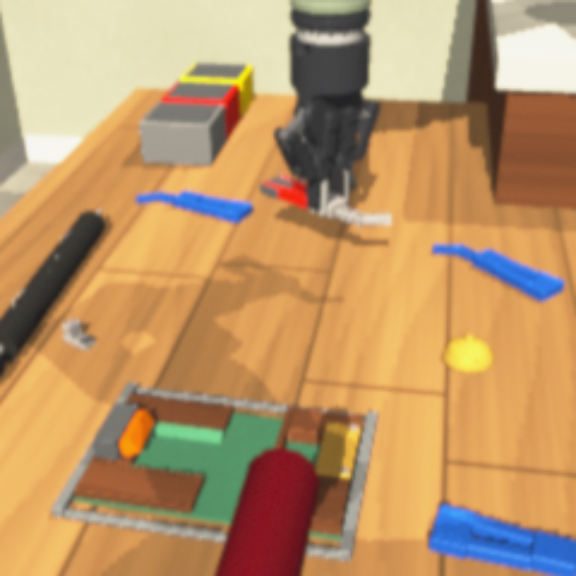

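The pliers are held level with the nose to the right of the jaws, and the bell, stop and roller are undisturbed. Next I'll carry them over the tray and check how they sit in the grip.

Run:
```python
from h import *
G=(0,0,20.8)
p,R=tool([545,20,95],178,0,G)
ctrl.move_ptp(p,R)
J=T([-16,0,60]);p,R=tool(J,178,0,G);ctrl.move_l(p,R,vel=200);ctrl.hold(.3);st()
o=[]
im,d=optics.grab_frame("top");np.savez("pics/t2.npz",im=im,d=d)
Rp=Rz(178)
for q in[(65,21,-3),(-82,0,-1),(-82,18,5),(-82,-18,5)]:print(q,pix("top",J+Rp@np.array(q)).round(1))
cv2.imwrite("pics/t2.png",cv2.resize(im[140:260,145:255],None,fx=5,fy=5,interpolation=cv2.INTER_NEAREST)[:,:,::-1])
```

```text
t 7.09 pos [573.7 172.8  92. ] F [-0.2  0.5 -3. ] w 23.3 g 98.4
(65, 21, -3) [[199.1 216. ]]
(-82, 0, -1) [[195.  160.2]]
(-82, 18, 5) [[201.6 160.1]]
(-82, -18, 5) [[187.9 159.4]]
```

View pics/t2.png

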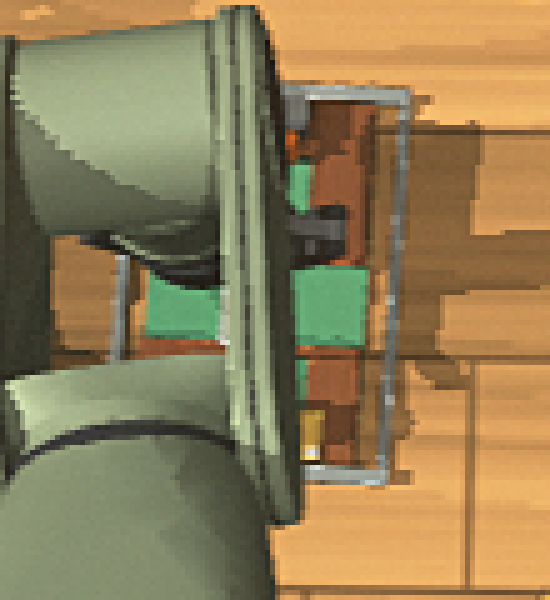

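The arm hides the pliers in the top view; only the right half of the tray shows. I'll use the side camera instead.

Run:
```python
from h import *
J=T([-16,0,60]);Rp=Rz(178)
im,d=optics.grab_frame("side");np.savez("pics/s2.npz",im=im,d=d)
a=pix("side",[J])[0];u,v=int(a[0]),int(a[1]);print(u,v)
u0,v0=u-70,v-45
im=im.copy()
z=cv2.resize(im[v0:v0+110,u0:u0+140],None,fx=5.5,fy=5.5,interpolation=cv2.INTER_NEAREST)
def mark(P,c):
    q=(pix("side",P)[0]-[u0,v0]+.5)*5.5;cv2.circle(z,tuple(int(i) for i in q),3,c,1)
for q in[(69,18,-3),(62,25,-3),(65,21,-3),(-82,18,5),(-82,-18,5),(-82,18,-7),(-56,18,5)]:mark(J+Rp@np.array(q,float),(255,0,255))
for q in[(58,-6,10),(58,32,10),(-78,18,8),(-78,-18,8),(22,-50,-7),(-24,-50,-7),(95,78,-4),(95,-78,-4),(-125,-78,-4),(-125,78,-4)]:mark(T(q),(0,255,255))
cv2.imwrite("pics/s2.png",z[:,:,::-1])
```

```text
220 223
```

View pics/s2.png

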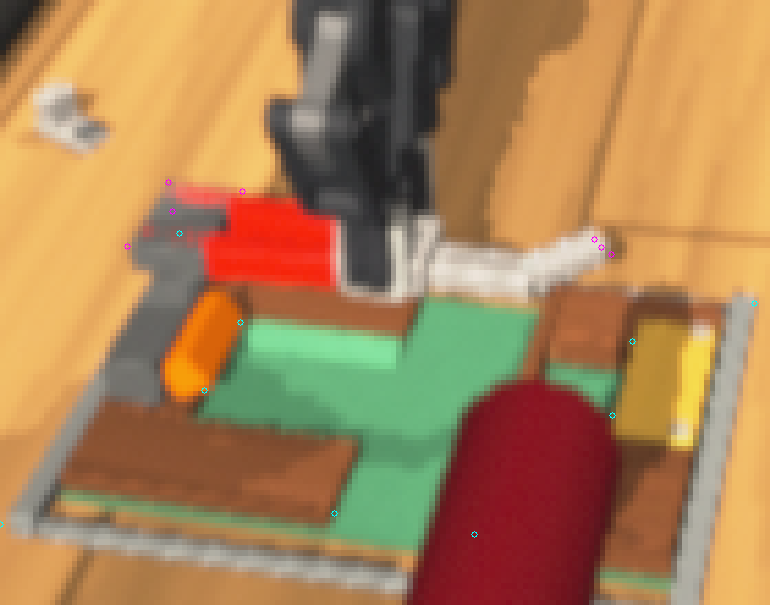

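The side view agrees with prediction. Clip, nose, catch edge and lip edge all fall within about 1 px of their marks, so the insert shift is about 0. Next: tilt, lower until it touches, then feel for the slot.

```bash
cat >> h.py <<'E'
G=(0,0,20.8)
def trayJ(tilt):  # joint in tray coords from present TCP
    s=sensors.read_state();J=s["eef_pos"]-Rz(HPHI)@Ry(tilt)@np.array(G)
    return Rz(HPHI).T@(J-HOME)
def go(p,tilt,vel=60,th=None):
    q,R=tool(T(p),HPHI,tilt,G);r=ctrl.move_l(q,R,vel=vel,threshold=th);return r
E
python3 - <<'E'
from h import *
go([-16,-.4,50],14,120);go([-16,-.4,34],14,60,8);st(trayJ(14))
for dy in(0,1.5,-1.5,3,-3,4.5,-4.5):
    r=go([-16,-.4+dy,14],14,25,5);p=trayJ(14);s=st("touch",dy,r,p.round(1))
    if p[2]<19:break
    go([p[0],p[1],p[2]+3],14,60)
    # next candidate is above the insert
E
```

```text
t 8.03 pos [568.5 174.   64.3] F [ 0.   0.1 -1.9] w 23.0 g 98.4 [-15.95240946  -0.16599612  33.09536135]
t 8.54 pos [569.2 174.3  54.7] F [0.7 0.6 4.4] w 22.7 g 99.3 touch 0 True [-16.6  -0.5  23.5]
t 9.07 pos [567.5 173.5  53.3] F [-0.9 -2.  -1.6] w 22.7 g 98.7 touch 1.5 True [-14.9   0.4  22.2]
t 9.60 pos [566.6 173.2  51.7] F [-1.   0.8 -2.9] w 23.3 g 98.7 touch -1.5 True [-14.1   0.7  20.5]
t 10.25 pos [568.1 172.2  45.7] F [1.4 2.  3.4] w 23.3 g 99.4 touch 3 True [-15.6   1.7  14.5]
```

Run:
```python
from h import *
ctrl.hold(.2);st(trayJ(14).round(1))
im,d=optics.grab_frame("side")
z=cv2.resize(im[170:280,150:290],None,fx=5.5,fy=5.5,interpolation=cv2.INTER_CUBIC)
cv2.imwrite("pics/s3.png",z[:,:,::-1])
```

```text
t 10.45 pos [568.  172.2  45.7] F [3.1 1.7 3.7] w 23.3 g 99.4 [-15.4   1.6  14.6]
```

View pics/s3.png

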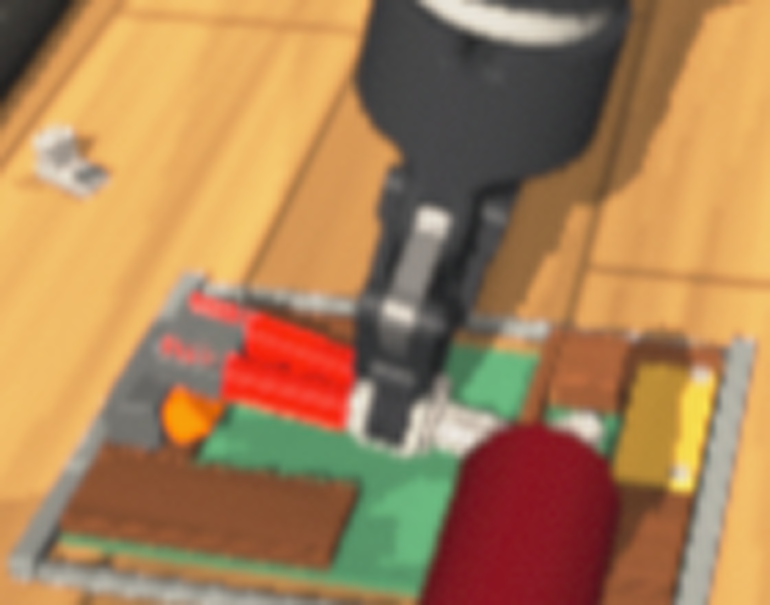

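The nose tip shows at about (590,425), down in the bay behind the lip with the neck in its slot. I'll slide it forward until it meets the wall.

Run:
```python
from h import *
p=trayJ(14)
go([p[0],p[1]-.5,p[2]+1],14,20);ctrl.hold(.2);st(trayJ(14).round(1))
y=p[1]-.5;z=p[2]+1
r=go([-6,y,z],14,25,12);st(r,trayJ(14).round(1))
if not r:
    r=go([6,y,z],14,20,9);st(r,trayJ(14).round(1))
ctrl.hold(.2);st()
```

```text
t 11.00 pos [567.5 172.6  46.3] F [1.7 0.2 0.5] w 23.0 g 99.0 [-15.    1.3  15.2]
t 11.53 pos [557.6 172.9  46.3] F [ 0.4 -0.2  0.3] w 22.8 g 99.0 False [-5.1  1.3 15.1]
t 12.28 pos [547.3 173.5  47.2] F [ 3.3 -0.1 -0.7] w 23.0 g 98.7 False [ 5.2  1.1 16. ]
t 12.47 pos [547.3 173.5  47.1] F [ 4.3 -0.2 -0.1] w 23.3 g 98.7
```

Run:
```python
from h import *
p=trayJ(14);n=np.array([69,18,-7.])
N=p+Ry(14)@n-[1.0,0,0];print(N)
for t in(12,10,9,8):
    r=go(N-Ry(t)@n,t,20,10);s=st(t,r,trayJ(t).round(1))
    if r:break
im,d=optics.grab_frame("side");z=cv2.resize(im[170:280,150:290],None,fx=5.5,fy=5.5,interpolation=cv2.INTER_CUBIC)
cv2.imwrite("pics/s4.png",z[:,:,::-1])
```

```text
[69.50870144 19.03005    -7.55695491]
t 12.81 pos [549.1 173.4  44.4] F [1.7 0.4 0.2] w 23.0 g 98.9 12 False [ 4.2  1.1 13.1]
t 13.09 pos [550.6 173.3  42.3] F [ 2.1 -0.7 -0.1] w 23.2 g 98.9 10 False [ 3.4  1.1 10.9]
t 13.34 pos [551.1 173.3  41.2] F [-0.6 -0.6 -0. ] w 23.1 g 98.9 9 False [3.2 1.1 9.7]
t 13.59 pos [551.9 173.3  40.2] F [-0.5  0.2 -0.1] w 23.3 g 98.9 8 False [2.8 1.1 8.6]
```

View pics/s4.png

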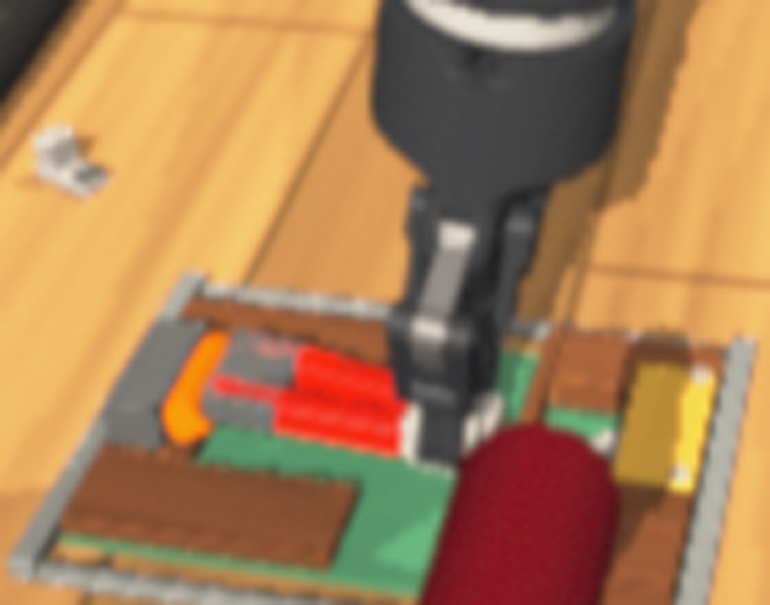

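The clip's rear end sits just ahead of the orange bar at about (210,400), and the nose runs under the brass edge at about (615,440). I'll lower further until the catch is felt.

Run:
```python
from h import *
n=np.array([69,18,-7.]);N=trayJ(8)+Ry(8)@n
for t in(7,6,5,4,3):
    r=go(N-Ry(t)@n,t,15,5);s=st(t,r,trayJ(t).round(1),np.round(s["wrist_torque"],2) if 0 else "")
    if r or s["force"][2]>4:break
im,d=optics.grab_frame("side");z=cv2.resize(im[170:280,150:290],None,fx=5.5,fy=5.5,interpolation=cv2.INTER_CUBIC)
cv2.imwrite("pics/s5.png",z[:,:,::-1])
```

```text
t 13.89 pos [552.1 173.4  39.6] F [-3.9  0.6  5. ] w 23.2 g 99.6 7 False [2.9 1.  7.9]
```

View pics/s5.png

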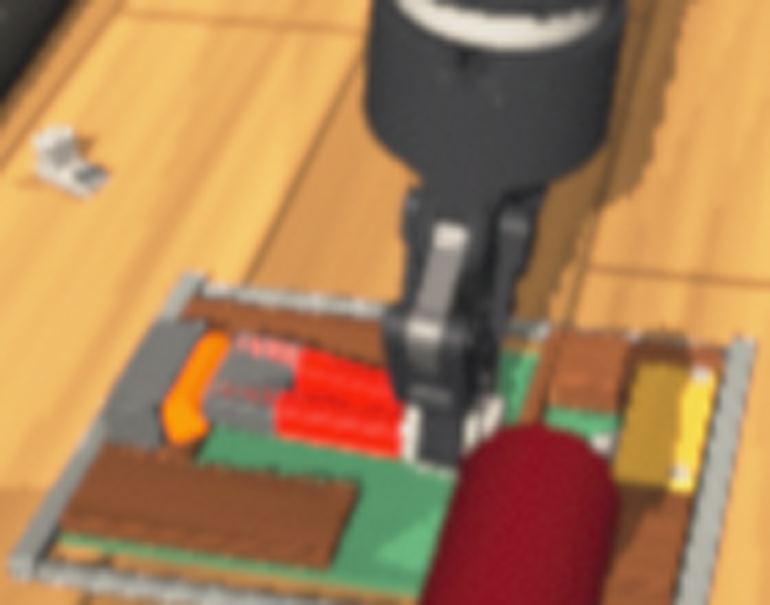

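The catch slope is felt: 5 N up and 4 N forward. Now I'll release, retreat, and press the clip with closed fingers.

Run:
```python
from h import *
s=sensors.read_state()
ctrl.gripper_to(42,60);st("open")
ctrl.move_l(s["eef_pos"]-60*s["eef_rot"][:,2],vel=120);st("up")
ctrl.gripper_to(0,60)
R=Rz(HPHI)@np.diag([1,-1,-1.])
P=lambda ztip:T([-63,.8,0])*[1,1,0]+[0,0,ztip+25]
ctrl.move_ptp(P(70),R);ctrl.move_l(P(50),vel=100);ctrl.hold(.2);st("above")
im,d=optics.grab_frame("side")
r=ctrl.move_l(P(25),vel=30,threshold=4);st("touch",r)
if r:
    r=ctrl.move_l(P(14.5),vel=20,threshold=35);st("pressed",r)
    ctrl.hold(.3);st()
z=cv2.resize(optics.grab_frame("side")[0][170:280,150:290],None,fx=5.5,fy=5.5,interpolation=cv2.INTER_CUBIC)
z0=cv2.resize(im[170:280,150:290],None,fx=5.5,fy=5.5,interpolation=cv2.INTER_CUBIC)
cv2.imwrite("pics/s6.png",cv2.resize(np.hstack([z0[:,:500],z[:,:500]]),(800,484))[:,:,::-1])
```

```text
t 14.27 pos [552.8 173.3  39.1] F [-0.   0.2  0.1] w 41.9 g 0.0 open
t 14.92 pos [544.5 173.6  98.9] F [-0.3  0.1 -0.1] w 42.2 g 0.0 up
t 16.34 pos [620.7 171.4  75.7] F [0.8 0.4 0.4] w 0.2 g 0.0 above
t 17.02 pos [620.4 171.3  55.8] F [1.  1.2 1.2] w 0.1 g 0.7 touch True
t 17.98 pos [620.3 171.1  41.1] F [-3.4 -0.8 12.8] w 0.7 g 6.0 pressed False
t 18.28 pos [620.3 171.1  41.1] F [-3.9 -0.3 11.9] w 0.1 g 6.0
```

View pics/s6.png

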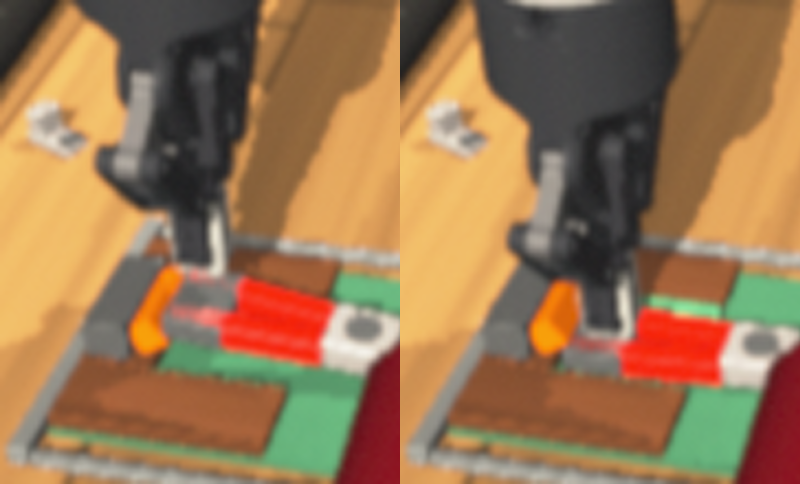

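On the right, the clip is now low and the orange bar stands out above its end at about (555,315). I'll press a little more, then retreat and check from above.

Run:
```python
from h import *
s=sensors.read_state();p=s["eef_pos"]
r=ctrl.move_l(p-[0,0,5],vel=15,threshold=25);ctrl.hold(.2);st("more",r)
ctrl.move_l(p+[0,0,90],vel=150)
q=np.array(sensors.read_state()["q"]);q[0]-=.9;ctrl.set_joints(q);ctrl.hold(.3);st()
im,d=optics.grab_frame("top");im2,_=optics.grab_frame("side")
a=cv2.resize(im[150:245,155:240],None,fx=5,fy=5,interpolation=cv2.INTER_NEAREST)
b=cv2.resize(im2[185:280,150:225],None,fx=5,fy=5,interpolation=cv2.INTER_CUBIC)
cv2.imwrite("pics/f7.png",np.hstack([a,b])[:,:,::-1])
hsv=cv2.cvtColor(im,cv2.COLOR_RGB2HSV).astype(int);h,s,v=np.moveaxis(hsv,2,0)
def m(mask,z):
    mask=mask.copy();mask[:150]=0;mask[245:]=0;mask[:,:155]=0;mask[:,240:]=0
    y,x=np.nonzero(mask);P=ray("top",np.c_[x,y],z);L=(P-HOME)@Rz(HPHI);return len(x),L.mean(0).round(1),L.min(0).round(1),L.max(0).round(1)
print("red",m(((h<7)|(h>172))&(s>150),16));print("orange",m((h>8)&(h<18)&(s>190)&(v>200),26))
```

```text
t 18.92 pos [620.4 171.1  40.9] F [-11.4  -2.6  28.2] w 0.1 g 13.9 more False
t 22.02 pos [ 519.1 -378.2  129.3] F [-0.   0.4 -1.6] w -0.1 g 0.0
red (155, array([-38.4,  -2.9,   5. ]), array([-73.8, -17.9,   5. ]), array([-12.9,  15.2,   5. ]))
orange (34, array([-88.6,  -1.4,  15. ]), array([-92. , -16.4,  15. ]), array([-85.5,  16.7,  15. ]))
```

View pics/f7.png

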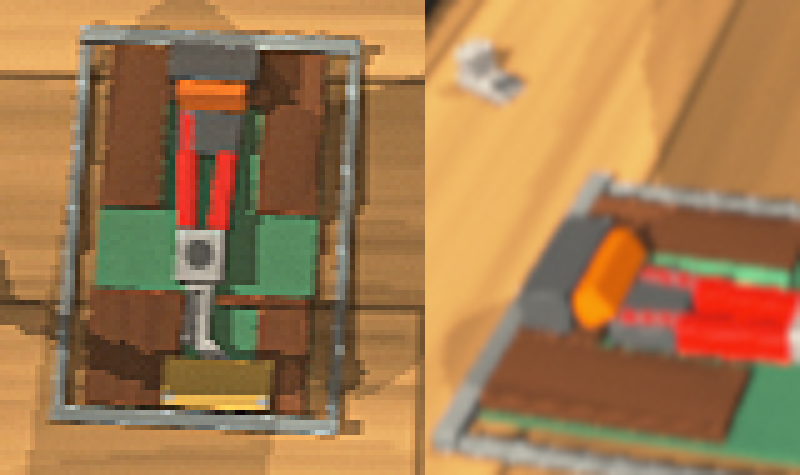

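From above, the clip's rear end lies under the orange bar (row 110 of the zoom) and the nose runs under the lip (row 358). I'll check heights by depth and the bar against its first picture.

Run:
```python
from h import *
im,d=optics.grab_frame("top");z0=np.load("pics/top0.npz")
p=optics.camera_params("top")
def world(d,u,v):
    k=d[v,u];c=np.linalg.inv(p["mtx"])@[u,v,1]*k;return p["R"].T@(c-p["t"])
def L(d,u,v):return ((world(d,u,v)-HOME)@Rz(HPHI)).round(1)
A=lambda x,y:(int(x/5+155),int(y/5+150))
for n,a in dict(block=(200,255),blockf=(200,270),handL=(187,190),handLr=(187,165),clip=(215,135),clip2=(215,120),clipR=(232,128),neck=(200,310),nose=(207,345),green=(280,250),wood=(290,180),lip=(215,380)).items():print(n,L(d,*A(*a)),L(z0["d"],*A(*a))[2])
for i in(im,z0["im"]):
    h,s,v=np.moveaxis(cv2.cvtColor(i,cv2.COLOR_RGB2HSV).astype(int),2,0)
    m=(h>5)&(h<18)&(s>190)&(v>150);m[:155]=0;m[180:]=0;m[:,:185]=0;m[:,215:]=0
    y,x=np.nonzero(m);print("orange",m.sum(),x.mean(),y.mean(),np.bincount(y)[160:])
print("circle",(ray("top",[[199.5/5+154.5,254/5+149.5]],18)-HOME)@Rz(HPHI))
for nme in("bell",(253,273,255,275)),("stop",(245,260,125,140)),("platen",(218,350,100,122)):
    a,b,c,e=nme[1];print(nme[0],np.abs(im[c:e,a:b].astype(int)-z0["im"][c:e,a:b]).mean().round(2))
st()
```

```text
block [ 4.1  0.8 10.4] -4.3
blockf [11.7  0.7  5.9] -7.8
handL [-31.7 -10.5   6.7] -2.6
handLr [-45.7 -11.6   6. ] -4.1
clip [-64.2   2.8   0.6] -6.5
clip2 [-71.9   2.7   3.8] -0.9
clipR [-70.   10.8   1.7] -15.1
neck [33.3  2.1  4.7] -7.0
nose [52.1  6.   3.5] -4.0
green [-3.  42.2 -4.9] -6.8
wood [-41.3  45.7  -0.1] 2.4
lip [71.3 13.7 10.4] 13.8
orange 76 196.57894736842104 168.5921052631579 [ 0  0  0  0  0  0 10 13 14 13 13 13]
orange 78 196.56410256410257 168.53846153846155 [ 0  0  0  0  0  0 11 14 14 13 13 13]
circle [[ 1.77530188 -1.47593632  7.        ]]
bell 11.1
stop 5.45
platen 4.65
t 22.17 pos [ 518.8 -378.5  129.3] F [-0.1 -0.9 -0.4] w 0.0 g 0.0
```

```bash
python3 -c "
from plant import ctrl
print(ctrl.finish_job())"
```

```text
the job is handed in; nothing more can be done
None
```

I handed the job in at about 22 s on the robot's clock. In the last check the pliers looked flat in the cutout, with the nose under the lip and the catch back out over the clip. The joint block was about 2 mm forward of home (limit 4 mm), and the gripper was clear. The bell, stop and roller were never touched. The judge's verdict was not returned.

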